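# Load the pipetting station with matching tip boxes

### The job

Set each of the three pipette-tip boxes flat inside the tray with the rim of its own colour. One box is blocked by the tube caddy in front of it: the caddy may be stood aside (the grey mat is free for it), but at the end it must stand in its yellow outline, lined up with it. Never tip over a box or the caddy.

Things in the scene. Friction and masses are not known exactly. Their poses are not given: they have to be found in the camera images.
- box_purple: Loose closed pipette-tip box with frosted base, clear lid and collar and tip plate (seen through the lid) and lid label in purple. 60 (x) x 88 (y) x 62 mm high, 80 to 150 g; origin at the centre of its underside, x across its width, y along its length, z up. Grip it across its 60 mm width, near the lid. Boxes stand on the bench at the start, long sides roughly along world y.
- box_orange: Loose closed pipette-tip box with frosted base, clear lid and collar and tip plate (seen through the lid) and lid label in orange. 60 (x) x 88 (y) x 62 mm high, 80 to 150 g; origin at the centre of its underside, x across its width, y along its length, z up. Grip it across its 60 mm width, near the lid. Boxes stand on the bench at the start, long sides roughly along world y.
- box_green: Loose closed pipette-tip box with frosted base, clear lid and collar and tip plate (seen through the lid) and lid label in green. 60 (x) x 88 (y) x 62 mm high, 80 to 150 g; origin at the centre of its underside, x across its width, y along its length, z up. Grip it across its 60 mm width, near the lid. Boxes stand on the bench at the start, long sides roughly along world y.
- nest_purple: Fixed shallow white tray with rim and middle patch in purple, the place of the purple box. 92 (x) x 120 (y) mm outside, floor 6 mm above the bench, rim 8 mm wide and 12 mm above the bench, inside 76 (x) x 104 (y) mm. Origin at the centre of its underside on the bench, x across its width, y along its length, z up.
- nest_orange: Fixed shallow white tray with rim and middle patch in orange, the place of the orange box. 92 (x) x 120 (y) mm outside, floor 6 mm above the bench, rim 8 mm wide and 12 mm above the bench, inside 76 (x) x 104 (y) mm. Origin at the centre of its underside on the bench, x across its width, y along its length, z up.
- nest_green: Fixed shallow white tray with rim and middle patch in green, the place of the green box. 92 (x) x 120 (y) mm outside, floor 6 mm above the bench, rim 8 mm wide and 12 mm above the bench, inside 76 (x) x 104 (y) mm. Origin at the centre of its underside on the bench, x across its width, y along its length, z up.
- caddy: Loose white caddy, two rows of red-capped tubes, 200 to 340 g. Footprint 44 (x) x 126 (y) mm, caps 66 mm high. Middle handle: grip bar 12 mm thick (x), 80 mm long (y), 97 to 125 mm above the underside. Origin: centre of the underside, z up. It starts in its outline; one box stands about 14 mm behind it (farther from the robot), too close for a finger between.
- outline: Yellow tape rectangle flat on the bench, the caddy's place: inside 60 (x) x 146 (y) mm, so 8 to 10 mm free all round. Origin at its centre on the bench, x across, y along its length.
- set_down_mat: Empty dark grey mat fixed on the bench, 80 (x) x 150 (y) x 2 mm high, free for standing something aside. Origin at the centre of its underside, y along its length.

How it is judged:
At the end, for the whole second after the job is handed in: Each box flat on the floor of its colour's tray (centre within 12 mm, parallel within 0.3 rad either way round, tilt under 0.04 rad); caddy upright on the bench in its outline (centre within 15 mm, parallel within 0.18 rad either way round); all released, at rest (horizontal distance between box_purple and nest_purple below 0.012 m and z of box_purple in the frame of nest_purple between 0.003 and 0.0085 m and angle between each of box_purple, box_orange, box_green's own z axis and vertical below 0.04 rad and angle between the x axis of box_purple and the x axis of nest_purple, either way round below 0.3 rad and linear speed of each of box_purple, box_orange, box_green, caddy below 0.02 m/s and horizontal distance between box_orange and nest_orange below 0.012 m and z of box_orange in the frame of nest_orange between 0.003 and 0.0085 m and angle between the x axis of box_orange and the x axis of nest_orange, either way round below 0.3 rad and horizontal distance between box_green and nest_green below 0.012 m and z of box_green in the frame of nest_green between 0.003 and 0.0085 m and angle between the x axis of box_green and the x axis of nest_green, either way round below 0.3 rad and horizontal distance between caddy and outline below 0.015 m and height (world z) of caddy below 0.004 m and angle between caddy's own z axis and vertical below 0.05 rad and angle between the y axis of caddy and the y axis of outline, either way round below 0.18 rad); the robot touches nothing.
It fails at once if a box or the caddy is tipped over (more than 0.8 rad) (angle between any of box_purple, box_orange, box_green, caddy's own z axis and vertical above 0.8 rad).
It also fails if it takes over 128 s, if anything falls off the work surface, if the arm or the gripper's body presses on something with over 40 N, if the wrist force passes 120 N, or if a joint passes its speed limit or range.

### The arm

A 6-joint arm with a two-finger parallel gripper is mounted at the origin on the work surface. World frame = base frame: x ahead of the robot, y to its left, z up, the work surface at z = 0. Lengths are in m, angles in rad, forces in N, time in s.
With the tool pointing down it reaches from about 0.3 to 0.875 m from the base axis. Payload 4.2 kg.
Tool frame: the origin (TCP) lies between the finger pads; the fingertips stand 17 mm ahead of it and the grasp point (between the pads) lies 2 mm behind it; z points along the fingers, y is the line along which they close (so a half turn about z gives the same grasp; the last joint's range is limited). The gripper opens to 85 mm and grips with 20 to 120 N. Pads are 22 mm wide; open, the fingers measure 114 mm over their backs; the gripper's body (76 mm by 85 mm) begins 54 mm behind the grasp point. The pads swing forward as they close: fully open they stand 13 mm farther back than shut.
Start: joints at [-1.163, 0.32, 1.565, -0, 1.257, -0.02], TCP at [0.239, -0.523, 0.248] pointing down, gripper open.
Joint ranges: [-3.11, 3.11], [-0.84, 2.01], [0.21, 2.61], [-1.34, 4.49], [0.05, 2.63], [-2.56, 2.56]. Speed limits (rad/s): [2.57, 2.57, 3.14, 3.14, 3.14, 3.14].

### API

Orientations are given as a unit quaternion [w, x, y, z].
In Python, from workcell import manip gives the robot as it stands. Calls block until the motion is done:
- manip.move_to(position, orientation): joint-space move of the TCP to a pose.
- manip.move_l(position, max_speed=0.15, rotation=None, stop_force=None): straight line of the TCP; rotation=None keeps the orientation; max_speed is the mean speed in m/s. With stop_force (N) it stops when the force on the tool has changed by that much, and returns True; else False.
- manip.set_joints(angles): joint-space move.
- manip.grip(opening): finger opening in m; the grip force is fixed at half the most; returns when the fingers have stopped.
- manip.wait(seconds).
- manip.inverse_kinematics(position, orientation): joint angles nearest the present ones, or None.
- manip.read_camera(name): name is "scene" or "top" or "wrist"; returns the picture (384x512x3 uint8, red, green, blue); there is no depth.
- manip.camera_params(name): a dict with "camera_matrix" (3x3 intrinsics, pixels), "xyz" and "rotation" of the camera in the world. Camera axes: x right, y down, z forward; pixel columns grow to the right and rows downward; lengths in m; the calibration is good to about 2 mm. A picture is of the moment at which its call begins: read the wrist's pose just before it. camera_params takes no time and is no camera call; for the wrist camera it gives the pose at the moment of the call.
A pose or a line that the arm cannot do raises manip.PlanningError and nothing moves.
- manip.close_job(): hands the job in; it is judged then, once.
Trained networks look in the newest picture that a camera, given by its name, has taken for a name from the list of things; names that differ only in an ending like _2 or _b are one class to them, and where a whole thing is asked for, a point or a joint stands for the part that bears it (a point fixed in the world has none). Each returns a list of dicts, best first, with "conf" (0 to 1); they miss things now and then, are a little off and sometimes report something else, mostly with a low value. They report only what shows in the picture. A call takes as long as a camera call.
- manip.boxes_of(query, camera): "pixel" ([column, row] in pixels, amid what is visible of it).
- manip.place_of(query, camera): "pixel" ([column, row] in pixels: a listed point, or the origin of a listed thing).
Readings, each from a call of its own:
- manip.current_t(): time.
- manip.current_qpos(): joint angles.
- manip.current_joint_velocities(): joint speeds.
- manip.current_tau(): joint torques, N m.
- manip.current_tcp_pos(): TCP position.
- manip.current_eef_rot(): TCP orientation.
- manip.current_contact_force(): force on the tool from outside, world axes, zero at the start.
- manip.current_torque(): the same for the moment, N m.
- manip.current_opening(): finger opening in m.
- manip.current_grip_force(): force on a finger pad.
Only numpy, scipy, OpenCV 4.12 (cv2) and the standard library are available. Lean on these libraries where they do the work, as an engineer would, in place of code of your own. Each camera call takes 0.05 s, during which the arm holds its last target. There are 200 camera calls.

## Working session

There is one attempt and no reset: what is moved stays moved. The work goes in short steps, each a Python script; the robot and the scene stay as the last script left them, time stands still between calls to the robot, and variables do not carry over. Pictures are saved under pics/ and viewed, at most 14 in all, crops included, and the job is handed in when it is done.

```bash
mkdir -p pics
cat > h.py <<'E'
from workcell import manip as m
import numpy as np, cv2
def ray(cam,px,z,p=None):
    p=p or m.camera_params(cam)
    K=np.array(p["camera_matrix"]);R=np.array(p["rotation"]);c=np.array(p["xyz"])
    if R.shape!=(3,3):
        from scipy.spatial.transform import Rotation as S; R=S.from_quat(np.roll(R,-1)).as_matrix()
    d=R@np.linalg.solve(K,[px[0],px[1],1.]); return c+d*(z-c[2])/d[2]
def pic(cam,name):
    im=m.read_camera(cam); cv2.imwrite(f"pics/{name}.png",im[:,:,::-1]); return im
E
python3 - <<'E'
from h import *
np.set_printoptions(precision=3,suppress=True)
for c in("top","scene"):
    pic(c,c+"0"); p=m.camera_params(c); print(c,p)
    for n in "box_purple box_orange box_green nest_purple nest_orange nest_green caddy outline set_down_mat".split():
        for r in m.place_of(n,c)[:2]: print(n,r,ray(c,r["pixel"],0.0))
print(m.current_eef_rot(),m.current_t())
E
```

```text
top {'camera_matrix': array([[347.96 ,   0.   , 260.328],
       [  0.   , 347.96 , 192.673],
       [  0.   ,   0.   ,   1.   ]]), 'xyz': array([0.386, 0.042, 0.796]), 'rotation': array([ 0.072, -0.692,  0.714, -0.078])}
box_purple {'pixel': [190.4, 257.5], 'conf': 0.59} [0.413 0.195 0.   ]
box_orange {'pixel': [379.8, 248.6], 'conf': 0.55} [ 0.42  -0.234  0.   ]
box_green {'pixel': [278.6, 212.9], 'conf': 0.59} [ 0.508 -0.008  0.   ]
nest_purple {'pixel': [267.3, 152.1], 'conf': 0.55} [0.657 0.013 0.   ]
nest_orange {'pixel': [366.4, 146.7], 'conf': 0.64} [ 0.663 -0.227  0.   ]
nest_green {'pixel': [108.1, 259.2], 'conf': 0.82} [0.416 0.379 0.   ]
caddy {'pixel': [288.8, 242.6], 'conf': 0.73} [ 0.44  -0.028  0.   ]
outline {'pixel': [282.1, 241.8], 'conf': 0.75} [ 0.442 -0.013  0.   ]
outline {'pixel': [289.9, 238.8], 'conf': 0.36} [ 0.448 -0.031  0.   ]
set_down_mat {'pixel': [176.0, 158.7], 'conf': 0.87} [0.647 0.231 0.   ]
scene {'camera_matrix': array([[380.092,   0.   , 254.429],
       [  0.   , 380.092, 189.683],
       [  0.   ,   0.   ,   1.   ]]), 'xyz': array([1.015, 0.649, 0.709]), 'rotation': array([-0.134,  0.299,  0.86 , -0.391])}
box_purple {'pixel': [326.6, 204.4], 'conf': 0.87} [0.398 0.18  0.   ]
box_orange {'pixel': [231.3, 140.3], 'conf': 0.61} [ 0.419 -0.234  0.   ]
box_green {'pixel': [250.0, 184.4], 'conf': 0.71} [ 0.51  -0.016  0.   ]
nest_purple {'pixel': [215.9, 214.3], 'conf': 0.76} [0.655 0.024 0.   ]
nest_purple {'pixel': [327.1, 207.1], 'conf': 0.36} [0.405 0.188 0.   ]
nest_orange {'pixel': [167.4, 169.1], 'conf': 0.59} [ 0.662 -0.228  0.   ]
nest_green {'pixel': [390.9, 254.3], 'conf': 0.74} [0.405 0.394 0.   ]
caddy {'pixel': [268.7, 177.1], 'conf': 0.83} [ 0.446 -0.008  0.   ]
set_down_mat {'pixel': [271.5, 258.7], 'conf': 0.69} [0.635 0.228 0.   ]
[0.    0.977 0.212 0.   ] 1.0
```

View pics/top0.png

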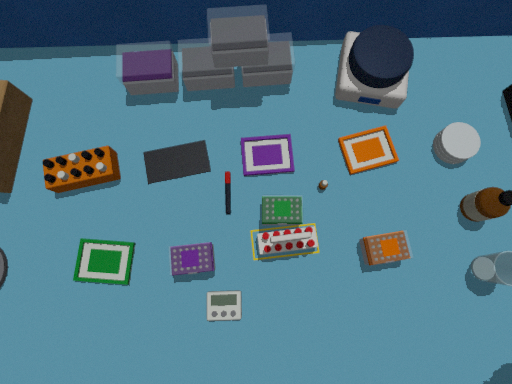

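View pics/scene0.png

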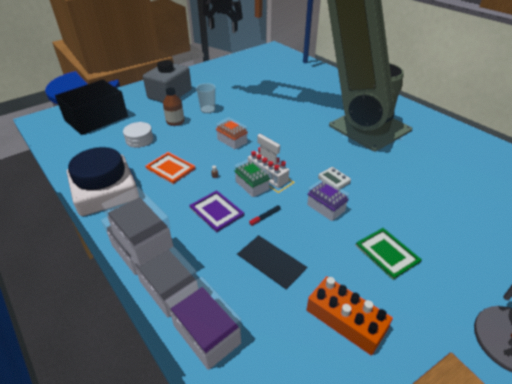

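The top view shows everything: the green box (282,209) stands behind the caddy (285,241), purple box at (192,260), orange at (387,248); trays at (267,155), (368,150) and (105,261); mat at (177,162). I'll get the yaw angles by colour segmentation projected onto planes.

```bash
cat > seg.py <<'E'
from h import *
def rects(im,cam,p,jobs):
    hsv=cv2.cvtColor(im,cv2.COLOR_RGB2HSV); out={}
    for n,(lo,hi,z,roi) in jobs.items():
        mk=cv2.inRange(hsv,np.array(lo),np.array(hi)); r=np.zeros_like(mk); x0,y0,x1,y1=roi; r[y0:y1,x0:x1]=mk[y0:y1,x0:x1]
        cs,_=cv2.findContours(r,cv2.RETR_EXTERNAL,cv2.CHAIN_APPROX_NONE)
        if not cs: print(n,"none"); continue
        c=max(cs,key=cv2.contourArea)[:,0]
        P=np.array([ray(cam,q,z,p)[:2] for q in c],np.float32)*1000
        (cx,cy),(w,h),a=cv2.minAreaRect(P)
        if w>h: w,h,a=h,w,a+90
        a=(a+90)%180-90
        print(n,"ctr %.0f %.0f size x%.0f y%.0f yaw %.1f deg"%(cx,cy,w,h,a)); out[n]=(cx/1e3,cy/1e3,np.radians(a))
    return out
PU=([125,90,40],[160,255,255]);OR=([5,150,120],[16,255,255]);GR=([50,120,40],[80,255,200])
E
python3 - <<'E'
from seg import *
im=cv2.imread("pics/top0.png")[:,:,::-1].copy(); p=m.camera_params("top")
rects(im,"top",p,{
"nest_p":(*PU,.012,(235,125,300,185)),"nest_o":(*OR,.012,(332,120,405,180)),"nest_g":(*GR,.012,(65,230,145,295)),
"box_p":(*PU,.05,(165,235,220,285)),"lab_p":([125,150,40],[160,255,255],.062,(165,235,220,285)),
"box_o":(*OR,.05,(355,225,415,275)),"box_g":(*GR,.05,(255,190,310,228)),
"outl":([20,100,100],[35,255,255],0,(240,215,330,265)),"mat":([0,0,0],[180,255,75],.002,(135,135,215,190)),
"caddyhandle":([0,0,170],[180,60,255],.125,(260,225,316,262))})
c=np.hstack([cv2.resize(im[y:y+70,x:x+80],None,fx=3.3,fy=3.3,interpolation=cv2.INTER_CUBIC) for x,y in((152,225),(245,190),(345,215))])
cv2.imwrite("pics/crop.png",c[:,:,::-1])
E
```

```text
nest_p ctr 647 15 size x94 y119 yaw 3.1 deg
nest_o ctr 653 -226 size x92 y120 yaw 13.8 deg
nest_g ctr 412 383 size x92 y122 yaw -6.0 deg
box_p ctr 410 182 size x59 y87 yaw 5.1 deg
lab_p ctr 411 184 size x33 y35 yaw 5.7 deg
box_o ctr 420 -238 size x36 y39 yaw 7.4 deg
box_g ctr 511 -14 size x35 y37 yaw -1.8 deg
outl ctr 444 -18 size x68 y149 yaw 4.6 deg
mat ctr 639 230 size x78 y148 yaw 10.3 deg
caddyhandle ctr 438 -15 size x39 y111 yaw 5.5 deg
```

View pics/crop.png

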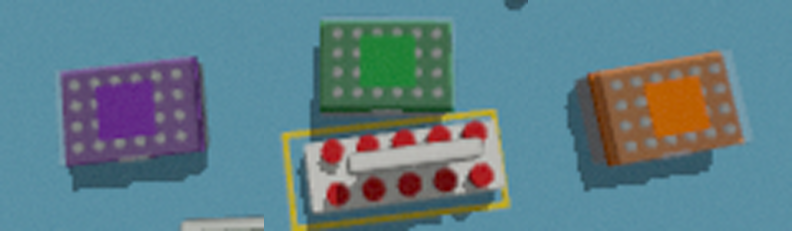

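```bash
cat >> seg.py <<'E'
from scipy.spatial.transform import Rotation as S
def q(yaw):
    c,s=np.cos(yaw),np.sin(yaw)
    return np.roll(S.from_matrix([[-s,c,0],[c,s,0],[0,0,-1]]).as_quat(),1)
def over(x,y,yaw,z=.26): m.move_to([x,y,z],q(yaw))
E
python3 - <<'E'
from seg import *
over(.40,-.017,np.radians(4.8),.30)
p=m.camera_params("wrist"); im=pic("wrist","w1"); print(p["xyz"],m.current_tcp_pos(),m.current_t())
for n,z in(("caddy",0),("outline",0),("box_green",0)):
    for r in m.place_of(n,"wrist")[:2]: print(n,r,ray("wrist",r["pixel"],z,p))
E
```

```text
[0.39465025 0.05586162 0.42564115] [ 0.40021284 -0.01761729  0.2998947 ] 2.9833
caddy {'pixel': [282.7, 159.4], 'conf': 0.84} [ 0.4426375  -0.02318635  0.        ]
box_green {'pixel': [328.5, 153.6], 'conf': 0.92} [ 0.51226923 -0.00825447  0.        ]
box_green {'pixel': [282.3, 153.9], 'conf': 0.47} [ 0.44106801 -0.0146531   0.        ]
```

View pics/w1.png

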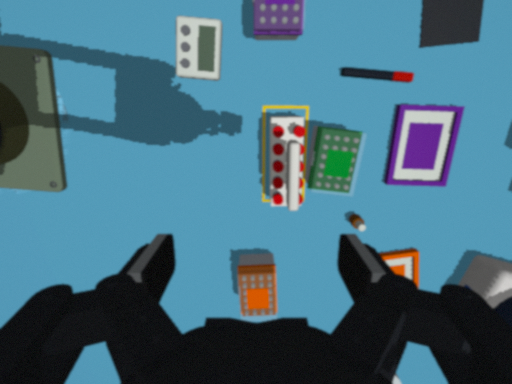

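The wrist view shows the caddy's handle bar at (293,176) running from (293,143) to (293,209); the outline is around (285,155), green box label at (338,163).

Run:
```python
from seg import *
im=cv2.imread("pics/w1.png")[:,:,::-1].copy(); p=m.camera_params("wrist")
for px in((293.5,143),(293.5,209),(293.5,176)): print(ray("wrist",px,.125,p))
for px in((263,107),(308,107),(263,201)): print(ray("wrist",px,0,p))
rects(im,"wrist",p,{"lab_g":([50,150,90],[80,255,255],.062,(310,120,365,195)),"box_g":([45,80,40],[85,255,255],.05,(310,120,365,195)),
"outl":([20,100,100],[35,255,255],0,(250,95,320,215))})
```

```text
[0.43808232 0.01895533 0.125     ]
[ 0.44733399 -0.05683462  0.125     ]
[ 0.44254586 -0.01761014  0.125     ]
[0.40486635 0.05249422 0.        ]
[0.47106151 0.05799161 0.        ]
[ 0.41809488 -0.09399616  0.        ]
lab_g ctr 510 -11 size x35 y36 yaw -1.6 deg
box_g ctr 507 -9 size x60 y87 yaw -1.8 deg
outl ctr 444 -17 size x67 y149 yaw 4.5 deg
```

```bash
cat >> seg.py <<'E'
def pick(x,y,yaw,z,zhi,op=.085):
    over(x,y,yaw,zhi); m.grip(op); m.move_l([x,y,z],.12); m.grip(0.0)
    print("grip",m.current_opening(),m.current_grip_force()); m.move_l([x,y,zhi],.15); print("held",m.current_opening())
def place(x,y,yaw,z,zhi,op=.085):
    over(x,y,yaw,zhi); m.move_l([x,y,z+.012],.15); print("stop",m.move_l([x,y,z-.002],.03,stop_force=4),m.current_tcp_pos()[2]-z)
    m.grip(op); m.move_l([x,y,zhi],.2); print("t",m.current_t())
r=np.radians
E
python3 - <<'E'
from seg import *
pick(.443,-.0185,r(6),.109,.23,.06)
place(.639,.230,r(10),.1115,.23,.06)
pic("top","top1")
E
```

```text
grip 0.010924183067000062 59.28752660751343
held 0.011425229665377281
stop True -5.9167454614414416e-05
t 10.325
```

View pics/top1.png

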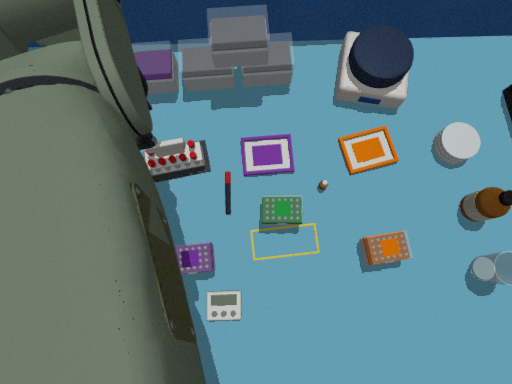

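The caddy stands upright on the mat (177,160), and the green box (283,209) is untouched. Next, the green box.

Run:
```python
from seg import *
pick(.509,-.011,r(-1.7),.040,.20)
place(.412,.383,r(-6),.046,.20)
over(.411,.184,r(5.3),.24)
p=m.camera_params("wrist"); im=pic("wrist","w2")
print(p["xyz"])
```

```text
grip 0.05924988353735741 65.57780742645264
held 0.059351177798639194
stop True 0.0007280195102067691
t 19.2
[0.4049732  0.25772829 0.36511928]
```

View pics/w2.png

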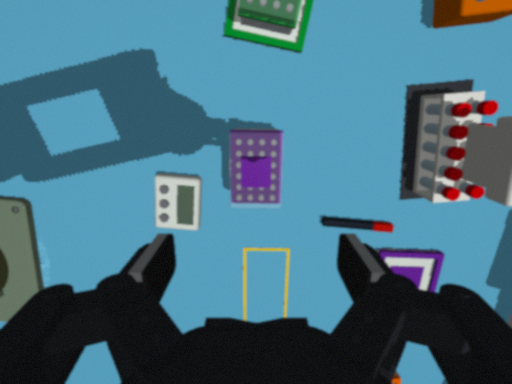

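The green box sits in its tray at the top (265,20). The purple box is centred at (256,167) and aligned with the gripper, with the calculator at (178,200) beside it and room for a finger.

Run:
```python
from seg import *
im=cv2.imread("pics/w2.png")[:,:,::-1].copy(); p=m.camera_params("wrist")
o=rects(im,"wrist",p,{"box_p":([120,60,30],[165,255,255],.055,(215,115,300,220)),"lab_p":([125,160,60],[160,255,255],.062,(215,115,300,220))})
x,y,a=o["box_p"]
if abs(x-.411)<.01 and abs(y-.184)<.01 and abs(a-r(5.3))<.08:
    pick(x,y,a,.040,.20); place(.647,.015,r(3.1),.046,.20)
    over(.420,-.235,r(7.8),.24)
    p=m.camera_params("wrist"); im=pic("wrist","w3")
    rects(im,"wrist",p,{"box_o":([3,90,40],[20,255,255],.055,(200,100,310,230)),"lab_o":([5,190,150],[18,255,255],.062,(200,100,310,230))})
```

```text
box_p ctr 411 189 size x58 y84 yaw 5.2 deg
lab_p ctr 411 186 size x33 y33 yaw 5.4 deg
grip 0.05928766593265275 65.00432252883911
held 0.059017386908978314
stop True 0.0007544122830175359
t 27.5833
box_o ctr 420 -229 size x57 y84 yaw 7.8 deg
lab_o ctr 421 -233 size x34 y37 yaw 8.7 deg
```

View pics/w3.png

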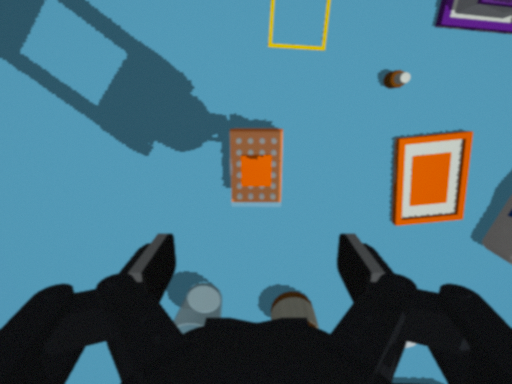

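The orange box is centred at (256,167) and aligned, with its tray at (432,178), and the beaker and bottle are clear of the gripper. Next I place it and return the caddy.

Run:
```python
from seg import *
pick(.421,-.232,r(8.2),.040,.20); place(.653,-.226,r(13.8),.046,.20)
over(.60,.05,r(5),.25)
pick(.639,.230,r(10),.1115,.25,.06); place(.4435,-.0175,r(5),.1095,.25,.06)
m.set_joints([-1.163,.32,1.565,0,1.257,-.02]); print(m.current_t())
im=pic("top","top2"); p=m.camera_params("top")
rects(im,"top",p,{"lab_p":([125,160,40],[160,255,255],.068,(252,140,285,172)),"lab_g":([50,150,90],[80,255,255],.068,(85,245,130,280)),
"lab_o":([5,200,150],[18,255,255],.068,(352,135,390,168))})
cv2.imwrite("pics/c2.png",cv2.resize(im[110:300,60:420],None,fx=2.2,fy=2.2,interpolation=cv2.INTER_CUBIC)[:,:,::-1])
```

```text
grip 0.05914463583507232 65.58685541152954
held 0.059188412987517584
stop True 0.0007623094019295687
t 36.2333
grip 0.011154432573236563 58.79484951496124
held 0.011039848771453592
stop True 0.00038185912199523164
t 45.3583
47.325
lab_p ctr 646 10 size x30 y33 yaw -1.7 deg
lab_g ctr 412 382 size x34 y36 yaw -6.0 deg
lab_o ctr 652 -227 size x32 y36 yaw 12.9 deg
```

View pics/c2.png

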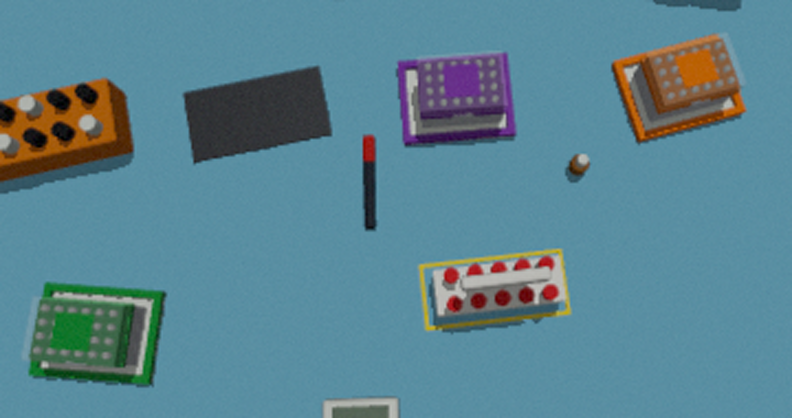

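All three boxes stand flat in their trays: purple (460,90), orange (690,80) and green (85,335). Their labels lie within about 5 mm of the tray centres, and the caddy is inside its outline (497,290). I'm handing the job in.

```bash
python3 -c "
from h import *
print(m.close_job(),m.current_t())"
```

```text
the job is handed in; nothing more can be done
the job is handed in; nothing more can be done
```

I handed the job in at about 47 s of the 128 s: each box sits in its own-colour tray within about 5 mm of centre by the last top image, and the caddy is back inside its outline; no verdict came back.

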